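# Shut the fixture's sliding cover and lock it with the T-key

### The arm

A 6-joint arm with a two-finger parallel gripper is mounted at the origin on the work surface; the furniture and walls round the work are solid. World frame = base frame: x ahead of the robot, y to its left, z up, the work surface at z = 0. Lengths are in m, angles in rad, forces in N, time in s.
With the tool pointing down it reaches from about 0.375 to 0.975 m from the base axis. Payload 3.8 kg.
Tool frame: the origin (TCP) lies midway between the tips of the shut fingers; the grasp point (between the pads) lies 19 mm behind it; z points along the fingers, y is the direction in which the jaws open and shut (so a half turn about z gives the same grasp; the last joint's range is limited). The gripper opens to 85 mm and grips with 20 to 120 N. Pads are 22 mm wide; open, the fingers measure 114 mm over their backs; the gripper's body (76 mm by 85 mm) begins 54 mm behind the grasp point. The pads swing forward as they close: fully open they stand 13 mm farther back than shut.
Start: joints at [-1.296, 0.264, 1.604, -0, 1.274, -0.037], TCP at [0.207, -0.642, 0.208] pointing down, gripper open.
Joint ranges: [-2.63, 2.63], [-0.94, 2.18], [0.31, 2.57], [-1.31, 4.45], [0, 2.66], [-2.55, 2.55]. Speed limits (rad/s): [2.57, 2.57, 3.14, 3.14, 3.14, 3.14].

### API

Orientations are given as a rotation vector (axis times angle).
In Python, from workcell import bot gives the robot as it stands.
- The arm moves only by the tool arm_command, never from a script. Its argument "targets" is text: rows parted by semicolons, each of 7 numbers parted by spaces: the shift along the tool's x, y, z in mm, then the turn, a rotation vector about the tool's x, y, z in degrees, then the opening, from 0 (shut) to 1 (fully open). A call has 1 to 10 rows; each row is the pose to reach, as a shift and turn from the pose commanded when the call began, along the tool's axes at that moment; what a row does not reach only later rows make up. A row lasts 1/12 s, in which the tool goes at most 41.7 mm and 7.16 degrees, less where a joint would pass 70% of its speed; a pose out of reach is approached as far as the arm can. A call with a gripper value outside its range is refused whole. The fingers move at their own pace and stop on an object; "newtons" is the grip in N (left out, the last holds). Time passes only in rows, so rows that repeat a pose let the fingers close. It gives the time, the measured TCP pose, the force and the opening at its end, in the units of the state.
- bot.read_state(): the state, without advancing time (a new reading comes with each control period).
- bot.read_camera(name): name is "scene" or "top" or "wrist"; returns (picture, depth): 480x640x3 uint8, blue, green, red; 480x640 float32, m along the optical axis (not along the pixel's ray), 0 where there is no reading.
- bot.camera_params(name): a dict with "fov_y" (degrees; the focal length in pixels is half the picture's height over the tangent of half this angle, whatever the lens; pixels are square), "cx", "cy" (the principal point, pixels), "xyz" and "rotation" of the camera in the world; the wrist camera has in their place "T_tool_cam" (4x4, takes a point from camera to tool coordinates, whose origin is the TCP and whose axes are the flange's). Camera axes: x right, y up, looking along -z (the intrinsics and any distortion apply to the point x, -y, -z); pixel columns grow to the right and rows downward; lengths in m; the calibration is good to about 2 mm. A picture is of the moment at which its call begins: read the wrist's pose just before it. camera_params takes no time and is no camera call.
- bot.finish_job(): hands the job in, once; it reports no verdict.
The state is a dict: "time": time; "q": joint angles; "joint_vel": joint speeds; "joint_torque": joint torques, N m; "tool_pos": TCP position; "tcp_rot": TCP orientation; "wrist_force": force on the tool from outside, world axes, zero at the start; "torque": the same for the moment, N m; "width": opening from 0.0 (shut) to 1.0 (fully open).
Only numpy, scipy, OpenCV 4.12 (cv2) and the standard library are available. Lean on these libraries where they do the work, as an engineer would, in place of code of your own. Each camera call takes 0.05 s, during which the arm holds its last target.

### The job

Push the sliding cover of the blue fixture fully home over the part in its nest. Then take the orange-handled T-key from its grey holder, pass its T-head down through the cover's narrow slot until its collar sits flat on the cover, and give it a quarter turn clockwise, as far as its stop, so that it locks the cover shut; let go of it there. Do not knock over the blue canister or the coil spring.

Things in the scene. Friction and masses are not known exactly. Their poses are not given: they have to be found in the camera images.
- cover (a joint): the fixture's aluminium cover plate, 200 x 108 x 8 mm, top face 53.5 mm above the bench: how far it is open, in m; 0 = fully home at its end stop, at most 0.08. Opening moves it along the fixture's -x, pushing along +x shuts it. Friction (about 3 N) holds it where it is left.
- cover_slot (a point): middle of the cover's slot, on its top face; axes as the fixture's. The slot runs along y, 48 mm long, 16 mm wide, widened to 22 mm over the middle 15 mm of its length for the key's hub. Only when the cover is home does it lie over an equal plain slot in the fixture.
- fixture: blue fixture, fixed, 265 x 136 mm, 56 mm high, a white bushing in the nest at its +x end. Origin on the bench below the middle of its lock slot; the body spans x -0.13 to 0.135, y -0.068 to 0.068 m. z up. Stops under the slot let the key's head turn clockwise, seen from above, from along the slot to 5 to 10 degrees past a quarter turn.
- lock_slot (a point): middle of the fixture's lock slot, at the height of the cover's top face (53.5 mm above the bench); axes as the fixture's: x the way the cover shuts, y along the slot, z up. The cover's slot comes here when it is home. Does not move with the cover.
- push_lip (a point): middle of the outer face of the cover's red upright lip (at the cover's -x end), 9 mm above the cover's top face. Lip 100 mm wide along y, 7 mm thick, its top 71.5 mm above the bench. Push it along the fixture's +x. With the cover home its outer face is 85 mm to the -x side of the lock slot's middle.
- t_key: loose steel T-key, about 350 g, upright in the holder, which its handle and head lie along. Origin: centre of the underside of its collar (44 mm across, 7 thick); z up its stem, y along handle and T-head. Orange handle 110 mm long, 12 thick (x), 21 to 43 mm above the origin, on a neck 11 mm across. The same when turned half round.
- key_head (a point): middle of the flat end of the T-key's dark head, 29 mm below its collar's underside; axes as the key's. Head 38 mm long (y), 10 wide (x), 10 high. Above it a stem 9.6 mm across; under the collar a tapered hub 18.4 mm across, 7 deep, which centres the key in the cover (about 2 mm of play). Seated, the collar's underside is at lock_slot and the key turns easily.
- holder: grey key holder, fixed, base 74 x 100 mm, top 45 mm above the bench; the key hangs by its collar in a slot 48 x 18 mm along the holder's y. Origin on the bench under its centre; z up.
- canister: blue plastic canister, loose, 65 mm across, 135 mm high, at the left; origin at the centre of its underside, z up. To be left standing.
- spring: black coil spring, loose, 62 mm across, 77 mm high; origin at the centre of its underside, z up. To be left standing.
Not all that is in view belongs to the job. What is meant by the t_key is not turquoise or yellow, and is the larger of those in its own colour.

How it is judged:
On the way, in this order (a step that is already met when the one before it is completed fails the run):
1. the cover is pushed fully home (within 4 mm) (value of joint cover below 0.004 m), for 0.2 s.
2. the T-key is passed through the slot, still lying along it, and its collar is down on the cover (horizontal distance between t_key and lock_slot below 0.004 m and z of t_key in the frame of lock_slot between -0.003 and 0.003 m and angle between t_key's own z axis and vertical below 0.1 rad and value of joint cover below 0.004 m and angle between the y axis of t_key and the y axis of lock_slot, either way round below 0.5 rad), for 0.1 s.
3. the T-key is turned a quarter turn (horizontal distance between t_key and lock_slot below 0.004 m and z of t_key in the frame of lock_slot between -0.003 and 0.003 m and angle between t_key's own z axis and vertical below 0.1 rad and value of joint cover below 0.004 m and angle between the y axis of t_key and the y axis of lock_slot, either way round above 1.22 rad), for 0.2 s.
At the end, for the whole second after the job is handed in: The cover is home within 4 mm; the T-key stands upright (within 0.1 rad) in the lock with its collar on the cover (within 3 mm in height and 4 mm sideways), turned across the slot (at least 70 degrees from it), at rest; canister and spring still standing (all of step 3 and linear speed of t_key below 0.02 m/s and angular speed of t_key below 0.2 rad/s); the robot touches nothing.
It fails at once if the blue canister is knocked over (angle between canister's own z axis and vertical above 0.5 rad).
It fails at once if the coil spring is knocked over (angle between spring's own z axis and vertical above 0.5 rad).
It also fails if it takes over 66 s, if anything falls off the work surface, if the arm or the gripper's body presses on something with over 40 N, if the wrist force passes 120 N, or if a joint passes its speed limit or range.

## Working session

There is one attempt and no reset: what is moved stays moved. The work goes in short steps, Python scripts to look and compute and a tool call to move; the robot and the scene stay as the last step left them, time stands still between calls to the robot, and variables do not carry over. Pictures are saved under pics/ and viewed, and the job is handed in when it is done.

Besides the shell and the picture viewer there is one more tool, called after "Call:" by a JSON object that holds its "method" and its "body", one argument or row to a line. arm_command: Moves the arm, as the interface text tells. Its arguments: {"type":"object","properties":{"targets":{"type":"string"},"newtons":{"type":"number"}},"required":["targets"]}

```bash
mkdir -p pics; ls
python3 - <<'E'
from workcell import bot
import cv2,numpy as np
print(bot.read_state())
for n in ["scene","top","wrist"]:
    print(n,bot.camera_params(n))
    p,d=bot.read_camera(n); cv2.imwrite(f"pics/{n}0.png",p); np.save(f"pics/{n}0.npy",d)
E
```

```text
pics
{'time': 0.0, 'q': array([-1.29592289e+00,  2.64764164e-01,  1.60538507e+00,  5.30377628e-06,
        1.27367957e+00, -3.69093017e-02]), 'joint_vel': array([ 9.35701312e-05, -1.32078194e-03, -1.04926280e-04, -5.38377883e-04,
       -3.92410145e-04,  2.24408960e-03]), 'joint_torque': array([-1.74529701e-03, -5.15116954e+01, -3.67314041e+01, -8.42474105e-05,
        1.29637920e-02, -2.28903104e-05]), 'tool_pos': array([ 0.2068419 , -0.64170582,  0.20654868]), 'tcp_rot': array([-3.10130256e+00, -4.87418696e-01,  4.08747337e-04]), 'wrist_force': array([-1.04308115,  0.29165892,  0.23608656]), 'torque': array([ 0.00907281,  0.00327848, -0.00821204]), 'width': 0.9958781252800752}
scene {'fov_y': 54.80817249745915, 'cx': 315.90761478811453, 'cy': 240.85005830583944, 'xyz': array([-0.53822146, -0.55780964,  0.68964041]), 'rotation': array([ 0.98756215, -0.6037226 , -0.99651165])}
top {'fov_y': 57.36928576259577, 'cx': 321.7769751566637, 'cy': 238.39924012560604, 'xyz': array([0.40646458, 0.02516678, 1.5767778 ]), 'rotation': array([ 0.08546983, -0.0991759 , -1.58319605])}
wrist {'fov_y': 68.3254104022069, 'cx': 314.0260898927837, 'cy': 236.78717091441158, 'T_tool_cam': array([[ 3.18382042e-04,  9.45176492e-01,  3.26559791e-01,
         8.43169300e-02],
       [ 9.99999555e-01, -1.09289635e-05, -9.43325262e-04,
        -3.01731564e-05],
       [-8.88039902e-04,  3.26559946e-01, -9.45176075e-01,
        -1.66119104e-01],
       [ 0.00000000e+00,  0.00000000e+00,  0.00000000e+00,
         1.00000000e+00]])}
```

View pics/scene0.png

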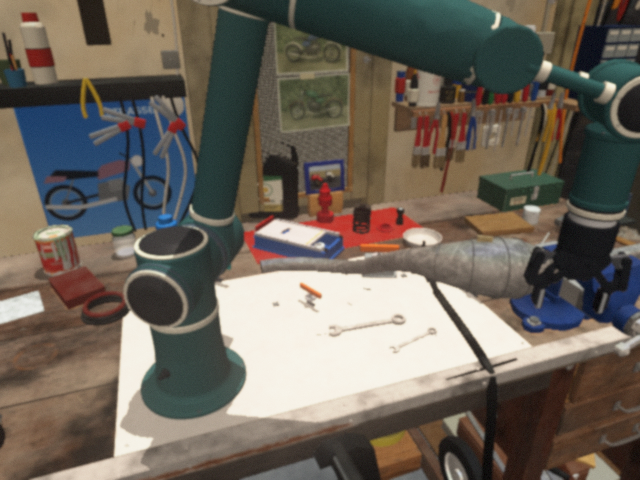

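View pics/top0.png

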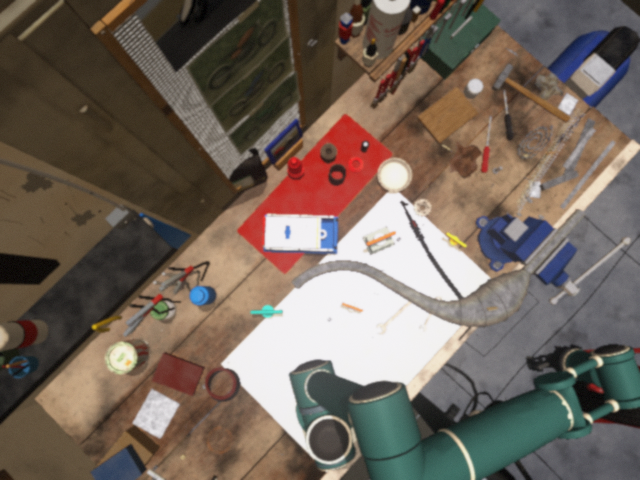

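View pics/wrist0.png

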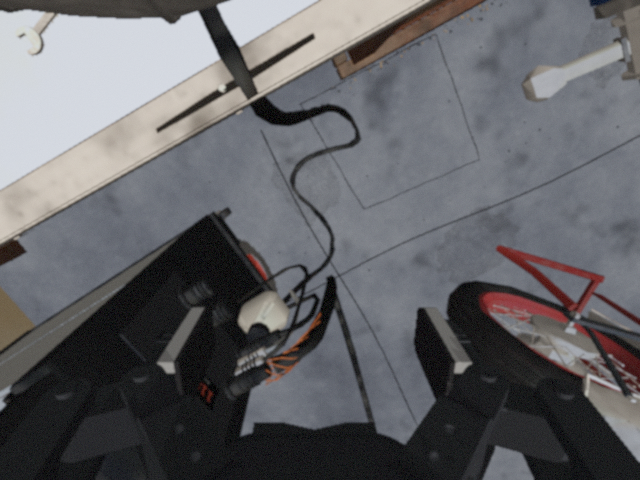

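```bash
cat > h.py <<'E'
import numpy as np,cv2
from scipy.spatial.transform import Rotation as R
from workcell import bot
def K(p): 
    f=240/np.tan(np.radians(p["fov_y"]/2)); return f,p["cx"],p["cy"]
def pose(name,st=None):
    p=bot.camera_params(name)
    if name=="wrist":
        st=st or bot.read_state()
        T=np.eye(4);T[:3,:3]=R.from_rotvec(st["tcp_rot"]).as_matrix();T[:3,3]=st["tool_pos"]
        T=T@p["T_tool_cam"]
    else:
        T=np.eye(4);T[:3,:3]=R.from_rotvec(p["rotation"]).as_matrix();T[:3,3]=p["xyz"]
    return p,T
def ray(name,uv,z,T=None,st=None):
    p=bot.camera_params(name)
    if T is None: p,T=pose(name,st)
    f,cx,cy=K(p); uv=np.atleast_2d(uv).astype(float)
    d=np.c_[(uv[:,0]-cx)/f,-(uv[:,1]-cy)/f,-np.ones(len(uv))]@T[:3,:3].T
    o=T[:3,3]; s=(z-o[2])/d[:,2]
    return o+d*s[:,None]
def deproj(name,uv,dep,T=None):
    p=bot.camera_params(name)
    if T is None: p,T=pose(name)
    f,cx,cy=K(p); uv=np.atleast_2d(uv).astype(float); dep=np.atleast_1d(dep)
    c=np.c_[(uv[:,0]-cx)/f*dep,-(uv[:,1]-cy)/f*dep,-dep]
    return c@T[:3,:3].T+T[:3,3]
def proj(name,P,T=None):
    p=bot.camera_params(name)
    if T is None: p,T=pose(name)
    f,cx,cy=K(p); c=(np.atleast_2d(P)-T[:3,3])@T[:3,:3]
    return np.c_[cx+f*c[:,0]/-c[:,2],cy-f*c[:,1]/-c[:,2]]
E
python3 - <<'E'
from h import *
im=cv2.imread("pics/top0.png")
c=im[110:340,170:490]; cv2.imwrite("pics/topcrop.png",cv2.resize(c,None,fx=2.5,fy=2.5,interpolation=cv2.INTER_CUBIC))
d=np.load("pics/top0.npy")
for n,(u,v) in dict(bench=(300,350),fix=(300,233),key=(380,238),can=(202,295),or2=(352,308),blk1=(328,152),blk2=(338,174),red=(295,168)).items():
    print(n,d[v,u],deproj("top",(u,v),d[v,u])[0].round(3))
# exhaust
for u,v in [(350,266),(400,285),(450,300),(480,310)]: print(deproj("top",(u,v),d[v,u])[0].round(3))
E
```

```text
bench 1.537365 [0.199 0.092 0.004]
fix 1.5341824 [0.606 0.086 0.055]
key 1.5087209 [ 0.581 -0.189  0.08 ]
can 1.4304516 [0.396 0.405 0.132]
or2 1.5057722 [ 0.344 -0.09   0.054]
blk1 1.5695704 [ 0.897 -0.016  0.054]
blk2 1.6080898 [ 0.828 -0.053  0.008]
red 1.4934586 [0.821 0.099 0.121]
[ 0.488 -0.086  0.06 ]
[ 0.419 -0.241  0.145]
[ 0.37  -0.383  0.205]
[ 0.341 -0.454  0.263]
```

View pics/topcrop.png

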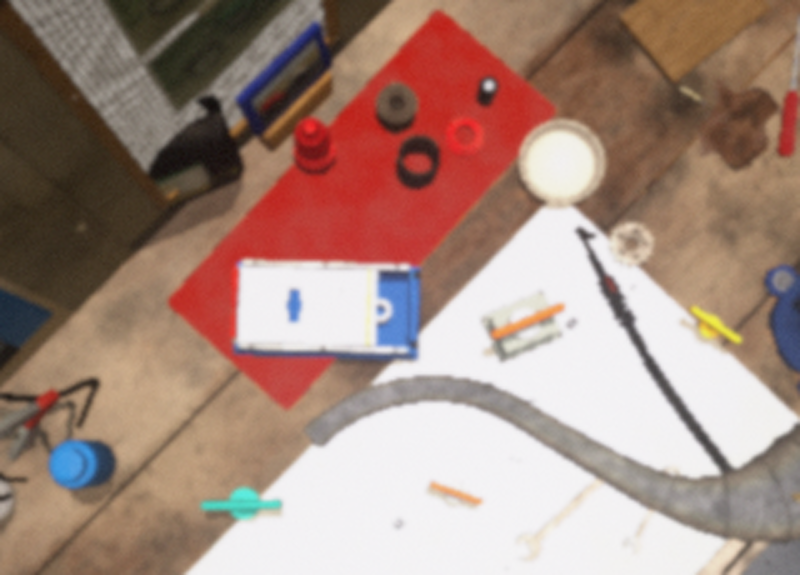

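```bash
cat >> h.py <<'E'
def mv(xyz,psi_deg,st=None,tilt=None):
    """target TCP world, tool down with tool x yaw psi -> shift mm, rotvec deg in tool axes"""
    st=st or bot.read_state()
    R0=R.from_rotvec(st["tcp_rot"]); s=np.radians(psi_deg)
    Rt=R.from_matrix(np.array([[np.cos(s),np.sin(s),0],[np.sin(s),-np.cos(s),0],[0,0,-1]]))
    sh=R0.inv().apply(np.array(xyz)-st["tool_pos"])*1000
    rv=np.degrees((R0.inv()*Rt).as_rotvec())
    return sh.round(1),rv.round(2)
E
python3 - <<'E'
from h import *
d=np.load("pics/top0.npy")
im=cv2.imread("pics/top0.png"); hsv=cv2.cvtColor(im,cv2.COLOR_BGR2HSV)
# exhaust heights
ys,xs=np.mgrid[230:340:3,290:600:3]; uv=np.c_[xs.ravel(),ys.ravel()]
P=deproj("top",uv,d[uv[:,1],uv[:,0]]); m=d[uv[:,1],uv[:,0]]>0
P=P[m]; hi=P[P[:,2]>.1]; print("exh max",hi[:,2].max(), [ (round(a,2),round(b,2),round(c,3)) for a,b,c in hi[::12]])
om=cv2.inRange(hsv,(5,130,120),(18,255,255))
n,l,s,c=cv2.connectedComponentsWithStats(om)
for i in range(1,n):
    if s[i,4]>15: print("or",s[i],c[i])
m=(l==l[238,380]).astype(np.uint8)
k=max(range(1,n),key=lambda i:s[i,4] if abs(c[i][0]-380)<10 else 0)
r=cv2.minAreaRect(np.argwhere(l==k)[:,::-1].astype(np.float32)); print(r)
w=ray("top",cv2.boxPoints(r),.088);print(w.round(3)); print("key c",w.mean(0))
for nm,uv,z in [("slot",(287.6,232),.0535),("lipL",(264.5,214),.0715),("lipR",(264.5,250),.0715),("end1",(336.5,216),.056),("end2",(336.5,253),.056),("spring?",(337,172),.077),("grey",(328,152),.054)]:
    print(nm,ray("top",uv,z)[0].round(3))
print(mv((.5,0,.42),100))
E
```

```text
exh max 0.28365140416441736 [(np.float64(0.6), np.float64(-0.56), np.float64(0.111)), (np.float64(0.59), np.float64(-0.67), np.float64(0.203)), (np.float64(0.59), np.float64(-0.57), np.float64(0.109)), (np.float64(0.58), np.float64(-0.65), np.float64(0.193)), (np.float64(0.57), np.float64(-0.76), np.float64(0.205)), (np.float64(0.57), np.float64(-0.65), np.float64(0.202)), (np.float64(0.57), np.float64(-0.59), np.float64(0.103)), (np.float64(0.56), np.float64(-0.67), np.float64(0.201)), (np.float64(0.55), np.float64(-0.59), np.float64(0.148)), (np.float64(0.55), np.float64(-0.68), np.float64(0.205)), (np.float64(0.54), np.float64(-0.59), np.float64(0.168)), (np.float64(0.54), np.float64(-0.7), np.float64(0.196)), (np.float64(0.53), np.float64(-0.59), np.float64(0.16)), (np.float64(0.53), np.float64(-0.69), np.float64(0.197)), (np.float64(0.52), np.float64(-0.58), np.float64(0.149)), (np.float64(0.52), np.float64(-0.68), np.float64(0.194)), (np.float64(0.52), np.float64(-0.79), np.float64(0.202)), (np.float64(0.51), np.float64(-0.67), np.float64(0.208)), (np.float64(0.51), np.float64(
[... 3471 characters left out ...]
 [267.68518519 195.62962963]
or [338 188  26  28  36] [350.72222222 201.19444444]
or [367 232  28  13  73] [379.80821918 238.52054795]
or [119 432  16  15  99] [125.51515152 439.71717172]
((380.61260986328125, 238.28958129882812), (2.9513487815856934, 29.51348114013672), 68.74949645996094)
[[ 0.566 -0.141  0.088]
 [ 0.602 -0.236  0.088]
 [ 0.592 -0.24   0.088]
 [ 0.557 -0.145  0.088]]
key c [ 0.57945905 -0.1904929   0.088     ]
slot [0.61  0.13  0.054]
lipL [0.672 0.208 0.071]
lipR [0.546 0.208 0.071]
end1 [ 0.664 -0.042  0.056]
end2 [ 0.534 -0.04   0.056]
spring? [ 0.817 -0.046  0.077]
grey [ 0.897 -0.016  0.054]
(array([ 475.9, -521.4, -212.2]), array([-8.000e-02, -8.000e-02, -8.214e+01]))
```

Call:
{"method": "arm_command", "body": {
  "targets": "0 0 -40 0 0 0 1;0 0 -80 0 0 0 1;0 0 -120 0 0 0 1;0 0 -160 0 0 0 1;0 0 -200 0 0 0 1;0 0 -220 0 0 0 1"
}}

```text
time: 0.65
tool_pos: [0.2073, -0.6433, 0.4344]
tcp_rot: [3.096, 0.487, 0.001]
wrist_force: [-0.3, 0.2, 0.3]
width: 1.0
```

Run:
```python
from h import *
print(mv((.53,0.02,.40),100))
```

```text
(array([ 510.7, -532.5,   30.2]), array([  0.34,   0.33, -82.13]))
```

Call:
{"method": "arm_command", "body": {
  "targets": "510 -532 30 0 0 -82 1;510 -532 30 0 0 -82 1;510 -532 30 0 0 -82 1;510 -532 30 0 0 -82 1;510 -532 30 0 0 -82 1;510 -532 30 0 0 -82 1;510 -532 30 0 0 -82 1;510 -532 30 0 0 -82 1;510 -532 30 0 0 -82 1;510 -532 30 0 0 -82 1"
}}

```text
time: 1.48
tool_pos: [0.3893, -0.266, 0.4107]
tcp_rot: [2.225, 2.218, 0.0]
wrist_force: [1.0, -0.4, -0.1]
width: 1.004
```

Run:
```python
from h import *
print(mv((.53,0.02,.40),100))
```

```text
(array([286.5, 139.8,  10.7]), array([ 1.000e-02, -0.000e+00, -1.019e+01]))
```

Call:
{"method": "arm_command", "body": {
  "targets": "286 140 10 0 0 -10 1;286 140 10 0 0 -10 1;286 140 10 0 0 -10 1;286 140 10 0 0 -10 1;286 140 10 0 0 -10 1;286 140 10 0 0 -10 1;286 140 10 0 0 -10 1;286 140 10 0 0 -10 1;286 140 10 0 0 -10 1;286 140 10 0 0 -10 1"
}}

```text
time: 2.32
tool_pos: [0.5316, 0.018, 0.4]
tcp_rot: [-2.026, -2.4, 0.002]
wrist_force: [0.2, 0.1, -0.7]
width: 0.996
```

Run:
```python
from h import *
st=bot.read_state(); p,d=bot.read_camera("wrist"); cv2.imwrite("pics/w1.png",p); np.savez("pics/w1.npz",d=d,T=pose("wrist",st)[1]); print(st["tool_pos"],st["tcp_rot"])
```

```text
[0.5316447  0.01795292 0.39999848] [-2.02556599e+00 -2.39976145e+00  2.39353440e-03]
```

View pics/w1.png

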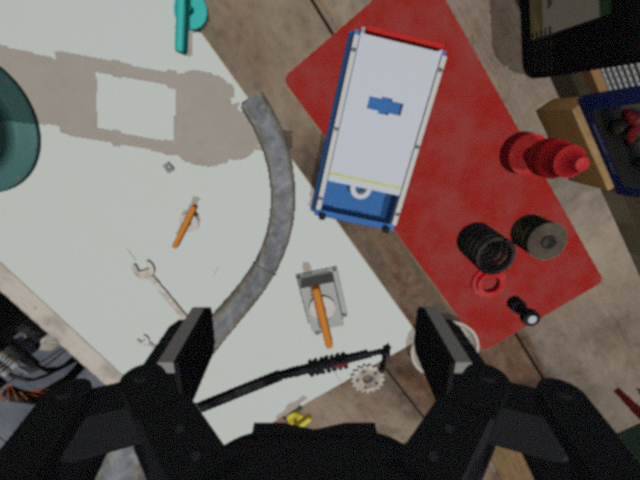

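Run:
```python
from h import *
im=cv2.imread("pics/w1.png"); z=np.load("pics/w1.npz"); T=z["T"]; d=z["d"]
cv2.imwrite("pics/w1c.png",cv2.resize(im[15:245,300:470],None,fx=2.6,fy=2.6,interpolation=cv2.INTER_CUBIC))
cv2.imwrite("pics/w1k.png",cv2.resize(im[180:370,160:420],None,fx=3,fy=3,interpolation=cv2.INTER_CUBIC))
hsv=cv2.cvtColor(im,cv2.COLOR_BGR2HSV)
b=cv2.inRange(hsv,(95,120,40),(125,255,255))
n,l,s,c=cv2.connectedComponentsWithStats(b)
for i in range(1,n):
    if s[i,4]>80:
        r=cv2.minAreaRect(np.argwhere(l==i)[:,::-1].astype(np.float32)); print("blue",s[i],c[i],r)
        if 350<c[i][0]<410 and c[i][1]<130 and s[i,4]<2000:
            print("slot",ray("wrist",c[i],.0535,T), ray("wrist",cv2.boxPoints(r),.0535,T).round(4))
o=cv2.inRange(hsv,(5,150,100),(18,255,255))
n,l,s,c=cv2.connectedComponentsWithStats(o)
for i in range(1,n):
    if s[i,4]>100:
        r=cv2.minAreaRect(np.argwhere(l==i)[:,::-1].astype(np.float32)); print("or",s[i],c[i],r); w=ray("wrist",cv2.boxPoints(r),.088,T); print(w.round(4),w.mean(0), "depth z",deproj("wrist",c[i],d[int(c[i][1]),int(c[i][0])],T))
for nm,uv in dict(cover=(400,80),cover2=(370,160),canister=(487,247),bench=(260,300),spring=(487,235),grey=(545,240)).items():
    print(nm,deproj("wrist",uv,d[uv[1],uv[0]],T).round(4))
```

```text
blue [ 312   31   85  199 2797] [352.3185556  188.62424026] ((367.6920166015625, 128.94400024414062), (82.91341400146484, 189.2608184814453), 10.30484676361084)
blue [589  86  51  22 599] [618.34223706  97.07512521] ((614.472900390625, 97.83783721923828), (16.27549934387207, 51.950077056884766), 80.53767395019531)
blue [368  98  33  16 364] [384.25824176 105.60989011] ((384.2353210449219, 105.55883026123047), (31.772165298461914, 14.55213737487793), 14.03624439239502)
slot [[0.60912075 0.12795975 0.0535    ]] [[0.587  0.1201 0.0535]
 [0.5878 0.1384 0.0535]
 [0.6311 0.1359 0.0535]
 [0.6308 0.1175 0.0535]]
or [173 206  23  41 207] [184.73913043 225.        ] ((184.5000457763672, 226.00003051757812), (5.366562843322754, 45.16857147216797), 26.56505012512207)
[[ 0.3449 -0.1093  0.088 ]
 [ 0.3702 -0.0443  0.088 ]
 [ 0.377  -0.0466  0.088 ]
 [ 0.3519 -0.1119  0.088 ]] [ 0.36099128 -0.0780141   0.088     ] depth z [[ 0.34945518 -0.08944708  0.05118827]]
or [313 287  18  60 378] [321.71164021 315.42328042] ((322.1764831542969, 316.7059020996094), (60.63390350341797, 6.790997505187988), 75.96376037597656)
[[ 0.5549 -0.1436  0.088 ]
 [ 0.5642 -0.1392  0.088 ]
 [ 0.6054 -0.2385  0.088 ]
 [ 0.5956 -0.2433  0.088 ]] [ 0.58003554 -0.19116184  0.088     ] depth z [[ 0.57808422 -0.18650177  0.08962419]]
cover [[0.6222 0.1625 0.0543]]
cover2 [[0.606  0.0536 0.0536]]
canister [[ 0.8374 -0.0572  0.012 ]]
bench [[ 0.4741 -0.2269  0.0019]]
spring [[ 0.8022 -0.0244  0.0622]]
grey [[ 0.8922 -0.0176  0.0607]]
```

View pics/w1c.png

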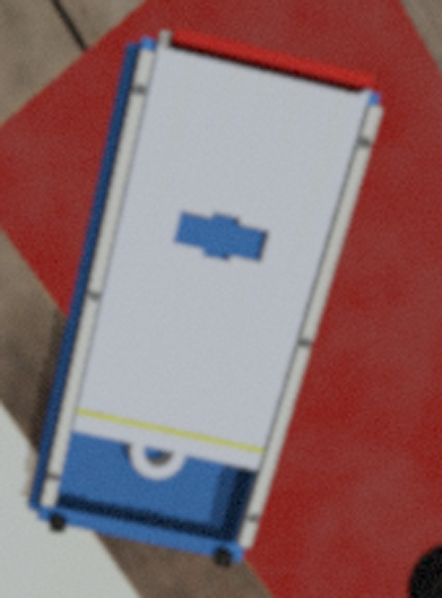

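View pics/w1k.png

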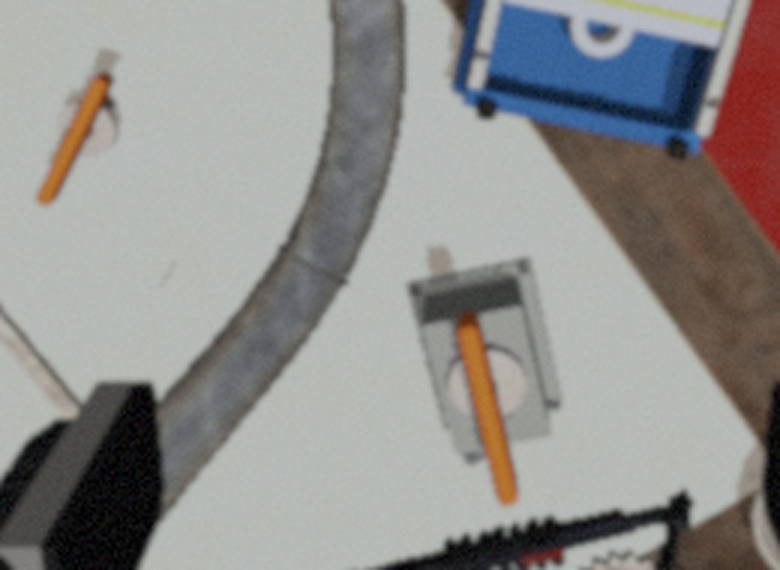

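Run:
```python
from h import *
z=np.load("pics/w1.npz"); T=z["T"]
def yaw(a,b): 
    v=b-a; return np.degrees(np.arctan2(v[1],v[0])),np.linalg.norm(v)
P=lambda x,y,h: ray("wrist",(300+x/2.6,15+y/2.6),h,T)[0]
for nm,a,b,h in [("right rail",(382,108),(247,548),.056),("left rail outer",(140,50),(40,510),.056),("end edge",(42,515),(243,556),.056),("lip top",(175,33),(378,80),.0715),("yellow",(78,411),(260,451),.0535),("coveredge",(70,432),(253,469),.0535)]:
    A,B=P(*a,h),P(*b,h); print(nm,A.round(4),B.round(4),np.round(yaw(A,B),3))
# key handle ends
w=ray("wrist",[(316.5,287),(329,346)],.088,T); print(w.round(4),yaw(w[0],w[1]))
print(mv((.609,.262,.13),87))
```

```text
right rail [0.6749 0.1997 0.056 ] [ 0.6642 -0.0353  0.056 ] [-92.611   0.235]
left rail outer [0.5507 0.2044 0.056 ] [ 0.5418 -0.0331  0.056 ] [-92.136   0.238]
end edge [ 0.5435 -0.0358  0.056 ] [ 0.6631 -0.0404  0.056 ] [-2.195  0.12 ]
lip top [0.5646 0.211  0.0715] [0.6647 0.208  0.0715] [-1.723  0.1  ]
yellow [0.5531 0.0257 0.0535] [0.6583 0.0209 0.0535] [-2.61   0.105]
coveredge [0.5509 0.0135 0.0535] [0.6569 0.0103 0.0535] [-1.741  0.106]
[[ 0.562  -0.1405  0.088 ]
 [ 0.5996 -0.2408  0.088 ]] (np.float64(-69.40993332873377), np.float64(0.10712634698952937))
(array([229. , 117.7, 270.1]), array([-0.08,  0.04, 12.56]))
```

Call:
{"method": "arm_command", "body": {
  "targets": "229 118 270 0 0 12 0;229 118 270 0 0 12 0;229 118 270 0 0 12 0;229 118 270 0 0 12 0;229 118 270 0 0 12 0;229 118 270 0 0 12 0;229 118 270 0 0 12 0;229 118 270 0 0 12 0;229 118 270 0 0 12 0;229 118 270 0 0 12 0"
}}

```text
time: 3.2
tool_pos: [0.607, 0.2625, 0.1229]
tcp_rot: [-2.265, -2.169, 0.014]
wrist_force: [-1.1, -1.3, -1.4]
width: -0.001
```

Run:
```python
from h import *
st=bot.read_state(); p,d=bot.read_camera("wrist"); cv2.imwrite("pics/w2.png",p); print(st["tool_pos"],st["width"])
print(mv((.6135,.250,.0625),87.8)); print(mv((.6135,.225,.0625),87.8),mv((.612,.182,.0625),87.8))
```

```text
[0.60700429 0.26247483 0.12286032] -0.0005152226544725418
(array([-10.4,   6.8,  63.3]), array([-0.46,  0.21, -0.28]))
(array([-35.3,   7.8,  63.4]), array([-0.46,  0.21, -0.28])) (array([-78.4,   8.2,  63.6]), array([-0.46,  0.21, -0.28]))
```

View pics/w2.png

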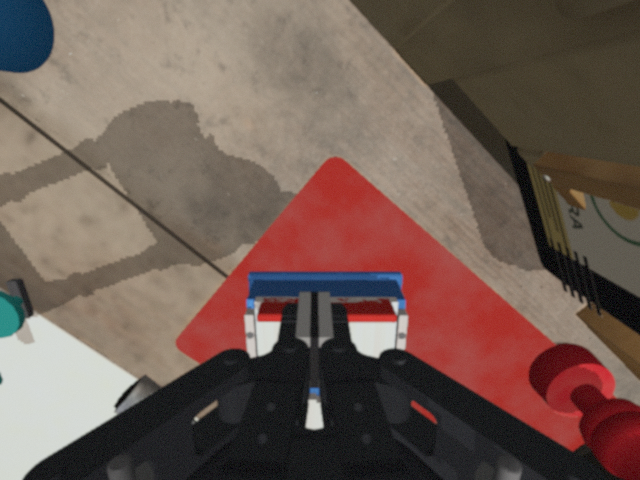

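Call:
{"method": "arm_command", "body": {
  "targets": "-5 7 40 0 0 0 0;-10 7 60 0 0 0 0;-10 7 60 0 0 0 0;-22 7 60 0 0 0 0;-34 7 60 0 0 0 0;-42 7 60 0 0 0 0;-50 7 60 0 0 0 0;-58 7 60 0 0 0 0;-58 7 60 0 0 0 0"
}}

```text
time: 4.0
tool_pos: [0.6153, 0.2019, 0.0722]
tcp_rot: [2.271, 2.17, 0.002]
wrist_force: [0.4, 0.0, -0.7]
width: 0.004
```

Call:
{"method": "arm_command", "body": {
  "targets": "0 0 -10 0 0 0 0;45 0 -10 0 0 0 0;45 0 8 0 0 0 0;45 0 8 0 0 0 0;45 0 8 0 0 0 0"
}}

```text
time: 4.42
tool_pos: [0.6156, 0.2492, 0.0624]
tcp_rot: [-2.267, -2.173, 0.003]
wrist_force: [-0.0, -0.9, 0.5]
width: 0.001
```

Run:
```python
from h import *
st=bot.read_state(); p,d=bot.read_camera("wrist"); cv2.imwrite("pics/w3.png",p); print(st["tool_pos"],st["wrist_force"])
```

```text
[0.61561658 0.24923548 0.06236469] [-0.01694032 -0.92433373  0.5009432 ]
```

View pics/w3.png

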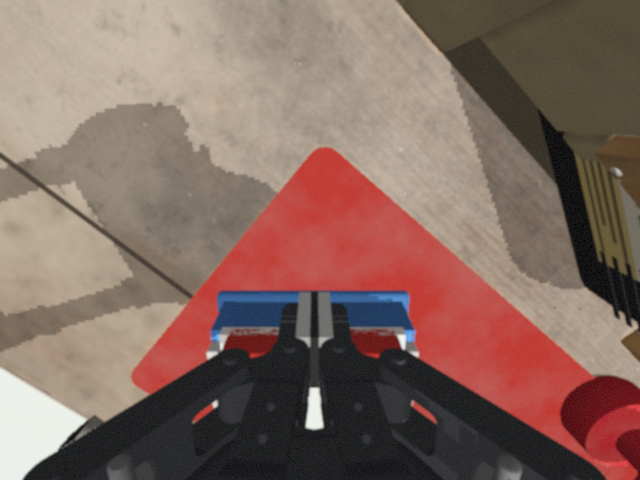

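Call:
{"method": "arm_command", "body": {
  "targets": "-10 0 0 0 0 0 0;-18 0 0 0 0 0 0;-24 0 0 0 0 0 0;-30 0 0 0 0 0 0;-36 0 0 0 0 0 0;-42 0 0 0 0 0 0;-47 0 0 0 0 0 0;-50 0 0 0 0 0 0"
}}

```text
time: 5.13
tool_pos: [0.6145, 0.1978, 0.063]
tcp_rot: [2.27, 2.171, -0.0]
wrist_force: [-0.1, -0.1, -0.8]
width: -0.003
```

Run:
```python
from h import *
st=bot.read_state(); p,d=bot.read_camera("wrist"); cv2.imwrite("pics/w4.png",p); print(st["tool_pos"],st["wrist_force"])
p,d=bot.read_camera("top"); cv2.imwrite("pics/t4.png",cv2.resize(p[190:280,230:370],None,fx=5,fy=5,interpolation=cv2.INTER_CUBIC))
```

```text
[0.6145227  0.19782042 0.06298603] [-0.11053704 -0.10620089 -0.80659697]
```

View pics/w4.png

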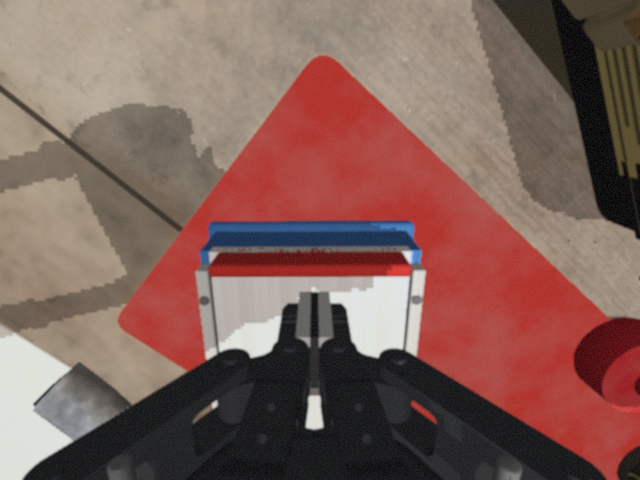

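View pics/t4.png

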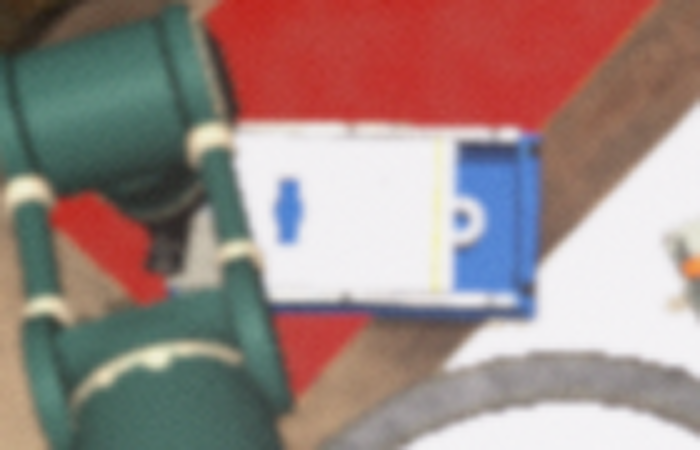

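Run:
```python
from h import *
st=bot.read_state();p,T=pose("wrist",st)
print(proj("wrist",st["tool_pos"],T), ray("wrist",[(310,257),(310,265),(310,276),(310,223),(310,245)],.0715,T).round(4))
p,d=bot.read_camera("wrist")
for v in [223,235,245,257,265,275,285,292,300]:
    print(v,d[v,310],deproj("wrist",(310,v),d[v,310],T).round(4), d[v,260],deproj("wrist",(260,v),d[v,260],T).round(4))
```

```text
[[313.79640336 285.23914224]] [[0.6136 0.2176 0.0715]
 [0.6134 0.2135 0.0715]
 [0.6131 0.2076 0.0715]
 [0.6144 0.2347 0.0715]
 [0.6139 0.2238 0.0715]]
223 0.2313608 [[0.6128 0.2153 0.0075]] 0.23176225 [[0.58   0.2167 0.0071]]
235 0.22323936 [[0.6126 0.2105 0.0177]] 0.22211789 [[0.5813 0.2123 0.0188]]
245 0.20561756 [[0.6129 0.2107 0.0363]] 0.2057385 [[0.5838 0.212  0.0362]]
257 0.18140873 [[0.6132 0.2133 0.061 ]] 0.18163681 [[0.5876 0.2144 0.0608]]
265 0.17261027 [[0.6133 0.213  0.0705]] 0.17365463 [[0.5888 0.2137 0.0695]]
275 0.1745496 [[0.6131 0.2076 0.0703]] 0.17323852 [[0.5886 0.2092 0.0715]]
285 0.19477999 [[0.6122 0.1937 0.0537]] 0.19434932 [[0.5848 0.1951 0.0541]]
292 0.15431826 [[0.6134 0.2092 0.0911]] 0.19784154 [[0.584  0.1899 0.0522]]
300 0.14746764 [[0.6134 0.2093 0.0983]] 0.19685523 [[0.584  0.1861 0.0546]]
```

Run:
```python
from h import *
im=cv2.imread("pics/w4.png"); cv2.imwrite("pics/w4c.png",cv2.resize(im[210:450,190:440],None,fx=2.5,fy=2.5,interpolation=cv2.INTER_CUBIC))
p,d=bot.read_camera("scene"); cv2.imwrite("pics/s4.png",cv2.resize(p[150:350,180:440],None,fx=3,fy=3,interpolation=cv2.INTER_CUBIC))
```

```text
(no output)
```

View pics/w4c.png

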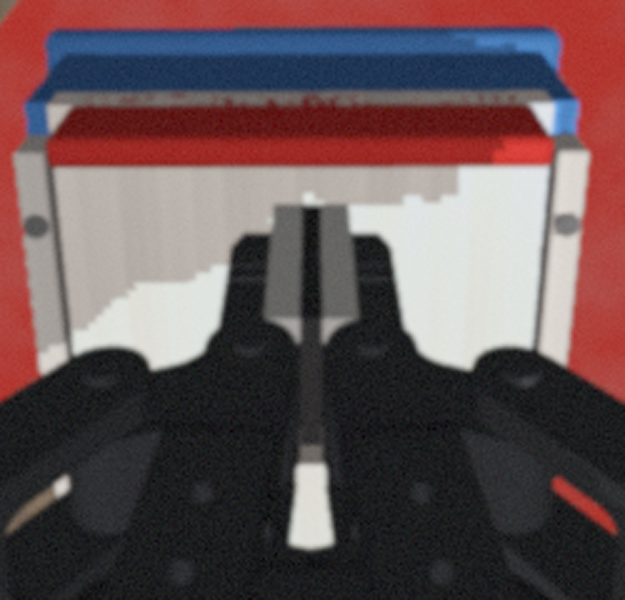

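View pics/s4.png

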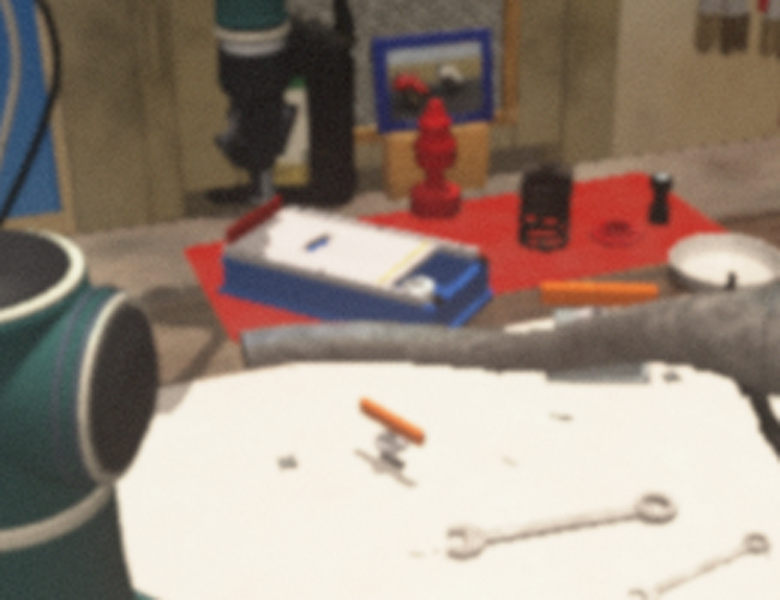

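Run:
```python
from h import *
a=proj("scene",[(.6145,.198,.063),(.6145,.198,.09),(.6145,.198,.035),(.665,.21,.0715),(.565,.212,.0715)])
print((a-[180,150])*3)
print(proj("wrist",[(.6135,.209,.063),(.6135,.209,.09)]))
print(bot.read_state())
```

```text
[[259.1395492  220.88901423]
 [257.71117235 198.03887611]
 [260.59663043 244.19834445]
 [273.49311201 194.8910032 ]
 [222.58496645 228.90952498]]
[[310.76770304 267.50526159]
 [310.2547724  292.59835927]]
{'time': 5.3333, 'q': array([2.74232059e-01, 3.31104062e-01, 1.79964572e+00, 1.92344791e-04,
       1.01069681e+00, 3.18207255e-01]), 'joint_vel': array([ 0.00611979,  0.00282138, -0.0033861 ,  0.00097652, -0.00060681,
        0.00070267]), 'joint_torque': array([-2.60746116e-01, -5.09533882e+01, -3.24740553e+01, -2.15457048e-02,
        1.09752806e-02, -4.39354437e-03]), 'tool_pos': array([0.6146061 , 0.19883018, 0.06296873]), 'tcp_rot': array([-2.26980134e+00, -2.17189631e+00, -3.22802000e-04]), 'wrist_force': array([0.60296796, 0.01714495, 0.19849869]), 'torque': array([-0.03442166,  0.01182717, -0.03498308]), 'width': -0.002778277850429986}
```

Call:
{"method": "arm_command", "body": {
  "targets": "0 0 -15 0 0 0 0;45 0 -15 0 0 0 0;52 0 -15 0 0 0 0;52 0 10 0 0 0 0;52 0 27 0 0 0 0;52 0 27 0 0 0 0;52 0 27 0 0 0 0"
}}

```text
time: 5.92
tool_pos: [0.6152, 0.2507, 0.0343]
tcp_rot: [-2.268, -2.172, 0.005]
wrist_force: [-0.6, 1.0, 0.1]
width: -0.0
```

Run:
```python
from h import *
st=bot.read_state();p_,T=pose("wrist",st); p,d=bot.read_camera("wrist"); cv2.imwrite("pics/w5.png",p[150:450,150:480])
print(st["tool_pos"],st["wrist_force"])
for v in range(240,350,8):
    print(v,[deproj("wrist",(u,v),d[v,u],T).round(4)[0,1:] for u in (250,305,324)])
p,d=bot.read_camera("scene"); cv2.imwrite("pics/s5.png",cv2.resize(p[170:300,200:320],None,fx=4,fy=4,interpolation=cv2.INTER_CUBIC))
```

```text
[0.61516258 0.2507406  0.03429028] [-0.62001567  1.0179494   0.09158937]
240 [array([0.2659, 0.0021]), array([0.2653, 0.0042]), array([0.3352, 0.2003])]
248 [array([0.2608, 0.0023]), array([0.2598, 0.0031]), array([0.2595, 0.0035])]
256 [array([0.2557, 0.0024]), array([0.2546, 0.0029]), array([0.2537, 0.002 ])]
264 [array([0.2505, 0.0023]), array([0.2491, 0.0024]), array([0.2486, 0.0024])]
272 [array([0.2454, 0.0029]), array([0.2435, 0.0019]), array([0.2431, 0.002 ])]
280 [array([0.2401, 0.0031]), array([0.2384, 0.0025]), array([0.2381, 0.0029])]
288 [array([0.2342, 0.0023]), array([0.2328, 0.0023]), array([0.2324, 0.0026])]
296 [array([0.2289, 0.0028]), array([0.2626, 0.0673]), array([0.2613, 0.0655])]
304 [array([0.2234, 0.0032]), array([0.2621, 0.0731]), array([0.2617, 0.073 ])]
312 [array([0.217 , 0.0021]), array([0.2624, 0.0797]), array([0.2624, 0.0803])]
320 [array([0.2159, 0.0098]), array([0.2624, 0.0854]), array([0.2616, 0.0846])]
328 [array([0.2128, 0.0138]), array([0.2622, 0.0904]), array([0.2619, 0.0902])]
336 [array([0.2127, 0.0221]), array([0.2623, 0.0954]), array([0.2616, 0.0948])]
344 [array([0.2132, 0.0306]), array([0.263 , 0.1009]), array([0.2622, 0.1002])]
```

View pics/w5.png

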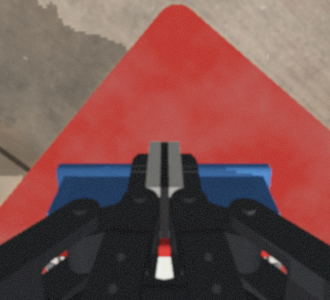

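View pics/s5.png

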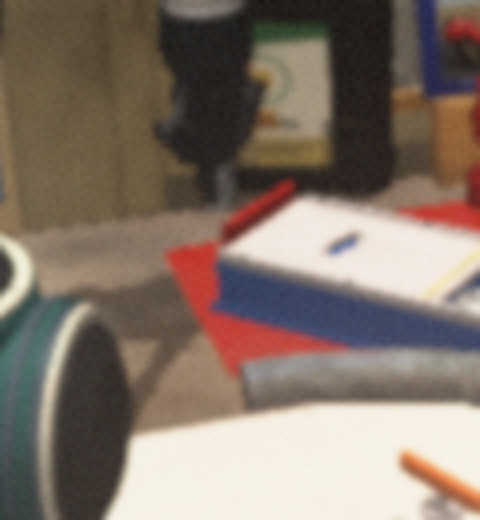

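Call:
{"method": "arm_command", "body": {
  "targets": "-10 0 0 0 0 0 0;-18 0 0 0 0 0 0;-22 0 0 0 0 0 0;-26 0 0 0 0 0 0;-30 0 0 0 0 0 0;-34 0 0 0 0 0 0;-38 0 0 0 0 0 0"
}}

```text
time: 6.6
tool_pos: [0.6158, 0.2131, 0.0368]
tcp_rot: [2.27, 2.172, 0.003]
wrist_force: [-0.8, 3.1, 2.7]
width: -0.001
```

Call:
{"method": "arm_command", "body": {
  "targets": "-5 0 0 0 0 0 0;-10 0 0 0 0 0 0;-15 0 0 0 0 0 0;-20 0 0 0 0 0 0;-24 0 0 0 0 0 0;-27 0 0 0 0 0 0;-29 0 0 0 0 0 0"
}}

```text
time: 7.18
tool_pos: [0.6141, 0.1832, 0.036]
tcp_rot: [2.27, 2.172, 0.0]
wrist_force: [1.4, 2.7, 1.6]
width: 0.003
```

Run:
```python
from h import *
p,d=bot.read_camera("top"); cv2.imwrite("pics/t6.png",cv2.resize(p[190:280,230:370],None,fx=5,fy=5,interpolation=cv2.INTER_CUBIC))
```

```text
(no output)
```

View pics/t6.png

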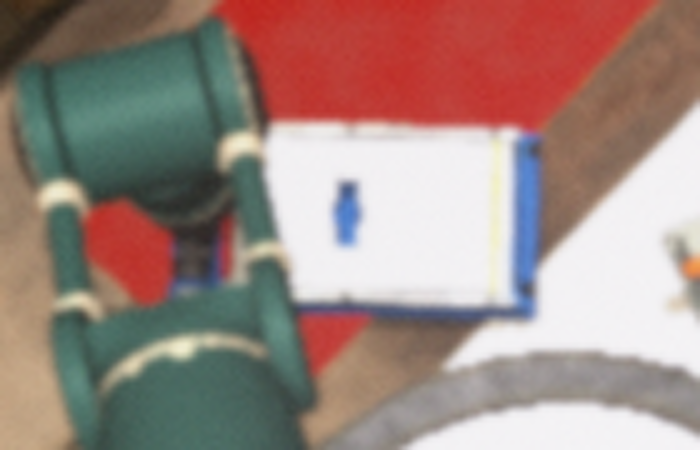

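Cover nearly shut; slot (347,213 in the crop) is still moving and the force is only friction. Keep pushing in small steps.

Call:
{"method": "arm_command", "body": {
  "targets": "-2 0 0 0 0 0 0;-4 0 0 0 0 0 0;-6 0 0 0 0 0 0;-8 0 0 0 0 0 0;-8 0 0 0 0 0 0"
}}

```text
time: 7.65
tool_pos: [0.6139, 0.1817, 0.0359]
tcp_rot: [-2.268, -2.166, -0.012]
wrist_force: [2.9, 20.3, -2.0]
width: -0.001
```

Call:
{"method": "arm_command", "body": {
  "targets": "25 0 0 0 0 0 0;25 0 -40 0 0 0 0.5;25 0 -80 0 0 0 1;0 5 -120 0 0 0 1;-30 10 -160 0 0 0 1;-50 10 -200 0 0 0 1;-55 10 -220 0 0 0 1;-55 10 -220 0 0 0 1;-55 10 -220 0 0 0 1"
}}

```text
time: 8.4
tool_pos: [0.6221, 0.119, 0.2587]
tcp_rot: [2.269, 2.168, 0.004]
wrist_force: [-0.8, -0.2, -0.6]
width: 0.997
```

Run:
```python
from h import *
st=bot.read_state(); p,d=bot.read_camera("wrist"); cv2.imwrite("pics/w7.png",p); np.savez("pics/w7.npz",d=d,T=pose("wrist",st)[1]); print(st["tool_pos"],st["tcp_rot"],st["joint_vel"].round(3))
```

```text
[0.62211931 0.11898222 0.25869692] [2.2693617  2.16809174 0.00399339] [ 0.02   0.042  0.069  0.012 -0.012  0.002]
```

View pics/w7.png

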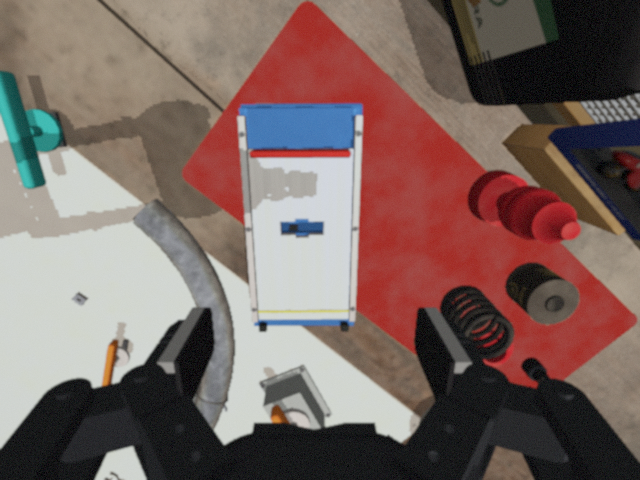

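Run:
```python
from h import *
im=cv2.imread("pics/w7.png"); z=np.load("pics/w7.npz"); T=z["T"]; d=z["d"]
cv2.imwrite("pics/w7c.png",cv2.resize(im[90:340,220:380],None,fx=2.4,fy=2.4,interpolation=cv2.INTER_CUBIC))
hsv=cv2.cvtColor(im,cv2.COLOR_BGR2HSV); g=im[...,2]
m=np.zeros_like(g); m[205:250,265:340]=(g[205:250,265:340]<120)*255
n,l,s,c=cv2.connectedComponentsWithStats(m)
for i in range(1,n):
    if s[i,4]>50:
        pts=np.argwhere(l==i)[:,::-1].astype(np.float32); r=cv2.minAreaRect(pts); print(s[i],c[i],r)
        B=ray("wrist",cv2.boxPoints(r),.0535,T); print(B.round(4),B.mean(0)); print("cent",ray("wrist",c[i],.0535,T))
        W=ray("wrist",pts,.0535,T)[:,:2]; u,sv,vt=np.linalg.svd(W-W.mean(0)); print(np.degrees(np.arctan2(vt[0,1],vt[0,0])))
P=lambda u,v,h: ray("wrist",(u,v),h,T)[0].round(4)
print("lip",P(250,150,.0715),P(350,149,.0715))
print("blue end",P(240,104,.056),P(362,103,.056)," far end",P(253,325,.056),P(354,325,.056))
print("rails L",P(238,120,.056),P(250,320,.056),"R",P(362,120,.056),P(356,320,.056))
print("depth",[deproj("wrist",(u,v),d[v,u],T).round(4)[0] for u,v in [(300,105),(300,128),(300,140),(270,280),(300,323),(300,329)]])
```

```text
[281 220  42  17 559] [301.59033989 227.64400716] ((301.5, 228.0), (16.0, 41.0), 90.0)
[[0.5859 0.0957 0.0535]
 [0.6307 0.0936 0.0535]
 [0.63   0.0751 0.0535]
 [0.5845 0.0772 0.0535]] [0.60777166 0.08541739 0.0535    ]
cent [[0.60789275 0.08589551 0.0535    ]]
-2.5858919076869267
lip [0.5631 0.1731 0.0715] [0.6604 0.1696 0.0715]
blue end [0.5552 0.2159 0.056 ] [0.6742 0.2114 0.056 ]  far end [ 0.5424 -0.0337  0.056 ] [ 0.6643 -0.0395  0.056 ]
rails L [0.5515 0.2012 0.056 ] [ 0.5395 -0.0266  0.056 ] R [0.6742 0.1956 0.056 ] [ 0.6667 -0.0327  0.056 ]
depth [array([0.6121, 0.2134, 0.0095]), array([0.612 , 0.1905, 0.0456]), array([0.6113, 0.1786, 0.0454]), array([0.5676, 0.0237, 0.0529]), array([ 0.5985, -0.0402,  0.0457]), array([ 0.5948, -0.0788,  0.0007])]
```

View pics/w7c.png

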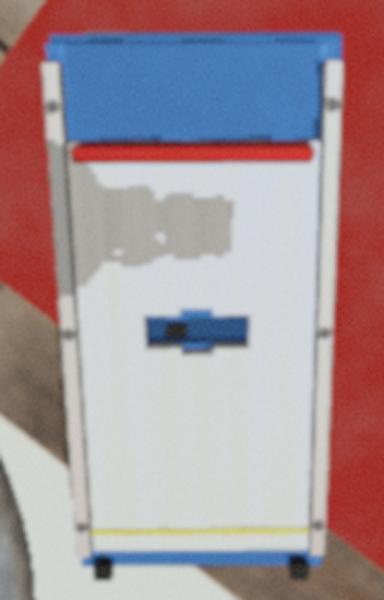

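Run:
```python
from h import *
print(mv((.580,-.191,.2),110.6))
```

```text
(array([-311.9,  -26.7,   56.2]), array([ -0.03,   0.04, -23.17]))
```

Call:
{"method": "arm_command", "body": {
  "targets": "-312 -27 56 0 0 -23 1;-312 -27 56 0 0 -23 1;-312 -27 56 0 0 -23 1;-312 -27 56 0 0 -23 1;-312 -27 56 0 0 -23 1;-312 -27 56 0 0 -23 1;-312 -27 56 0 0 -23 1;-312 -27 56 0 0 -23 1;-312 -27 56 0 0 -23 1;-312 -27 56 0 0 -23 1"
}}

```text
time: 9.28
tool_pos: [0.5777, -0.1905, 0.1959]
tcp_rot: [-1.79, -2.573, 0.003]
wrist_force: [0.7, 0.4, -0.1]
width: 1.0
```

```bash
cat >> h.py <<'E'
def snap(n):
    st=bot.read_state(); p,d=bot.read_camera("wrist"); T=pose("wrist",st)[1]; cv2.imwrite(f"pics/{n}.png",p); np.savez(f"pics/{n}.npz",d=d,T=T)
    print(st["time"],st["tool_pos"].round(4),st["tcp_rot"].round(4),st["wrist_force"].round(1),st["width"]); return st,p,d,T
E
python3 - <<'E'
from h import *
st,im,d,T=snap("w8")
hsv=cv2.cvtColor(im,cv2.COLOR_BGR2HSV)
o=cv2.inRange(hsv,(5,150,80),(20,255,255)); n,l,s,c=cv2.connectedComponentsWithStats(o)
for i in range(1,n):
    if s[i,4]>300:
        r=cv2.minAreaRect(np.argwhere(l==i)[:,::-1].astype(np.float32)); print(s[i],c[i],r); w=ray("wrist",cv2.boxPoints(r),.088,T); print(w.round(4),w.mean(0)); u=w[1]-w[2]; 
        for a,b in((0,1),(1,2)):
            u=w[b]-w[a]; print(np.linalg.norm(u),np.degrees(np.arctan2(u[1],u[0])))
        print(deproj("wrist",c[i],d[int(c[i][1]),int(c[i][0])],T))
E
```

```text
9.2833 [ 0.5777 -0.1905  0.1959] [-1.7905 -2.5727  0.0029] [ 0.7  0.4 -0.1] 0.9995747364068083
[ 49   0  37  42 806] [66.0235732  19.05831266] ((67.16878509521484, 18.273887634277344), (20.031980514526367, 49.16215515136719), 28.610462188720703)
[[ 0.357  -0.1269  0.088 ]
 [ 0.3688 -0.0955  0.088 ]
 [ 0.3806 -0.097   0.088 ]
 [ 0.3692 -0.1287  0.088 ]] [ 0.36892563 -0.1120042   0.088     ]
0.03355777295247434 69.49011594319984
0.011949747086799554 -7.130102787512266
[[ 0.34319165 -0.11254942  0.04994653]]
[ 307  161   17  128 1550] [315.68645161 222.58129032] ((316.5458068847656, 224.5545196533203), (127.0606918334961, 14.989463806152344), 87.85240936279297)
[[ 0.5543 -0.145   0.088 ]
 [ 0.5649 -0.1407  0.088 ]
 [ 0.6069 -0.24    0.088 ]
 [ 0.595  -0.245   0.088 ]] [ 0.5802574  -0.19267701  0.088     ]
0.011454060363419873 22.49980714979394
0.1078644674493508 -67.07375256358573
[[ 0.57770855 -0.18816363  0.08864861]]
```

View pics/w8.png

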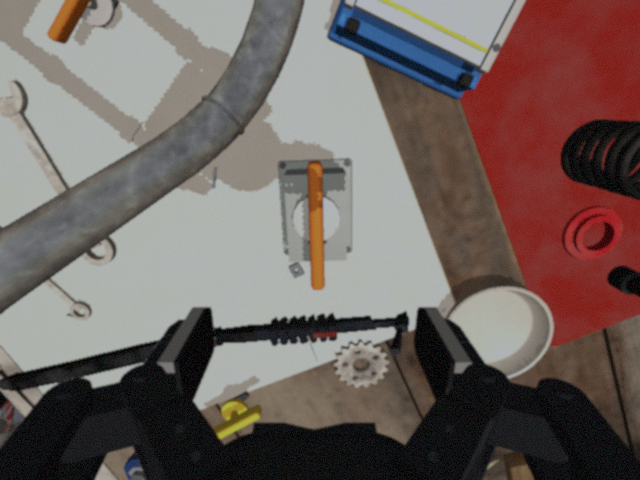

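Run:
```python
from h import *
print(mv((.580,-.192,.031),111.5))
```

```text
(array([ -3.6,   1.1, 165.9]), array([-0.23, -0.24, -1.08]))
```

Call:
{"method": "arm_command", "body": {
  "targets": "-3 1 40 0 0 -1 1;-3 1 80 0 0 -1 1;-3 1 110 0 0 -1 1;-3 1 130 0 0 -1 1;-3 1 145 0 0 -1 1;-3 1 145 0 0 -1 1"
}}

```text
time: 9.83
tool_pos: [0.5786, -0.1888, 0.0496]
tcp_rot: [-1.76, -2.591, 0.003]
wrist_force: [-0.4, -0.8, -0.6]
width: 1.002
```

Run:
```python
from h import *
st,im,d,T=snap("w9"); print(mv((.580,-.192,.031),111.5))
for u,v in [(315,250),(316,300),(316,330),(190,340),(440,340),(200,320),(430,320)]: print(u,v,deproj("wrist",(u,v),d[v,u],T).round(4))
```

```text
9.8333 [ 0.5786 -0.1888  0.0496] [-1.7596 -2.5909  0.0032] [-0.4 -0.8 -0.6] 1.0021449487535774
(array([-2.2, -0.9, 21. ]), array([-0.27, -0.26,  0.12]))
315 250 [[ 0.5666 -0.1566  0.0883]]
316 300 [[ 0.5749 -0.1763  0.089 ]]
316 330 [[ 0.5802 -0.1896  0.0887]]
190 340 [[ 0.5356 -0.1945  0.113 ]]
440 340 [[ 0.6159 -0.1632  0.1115]]
200 320 [[ 0.5351 -0.1948  0.1002]]
430 320 [[ 0.6162 -0.163   0.099 ]]
```

View pics/w9.png

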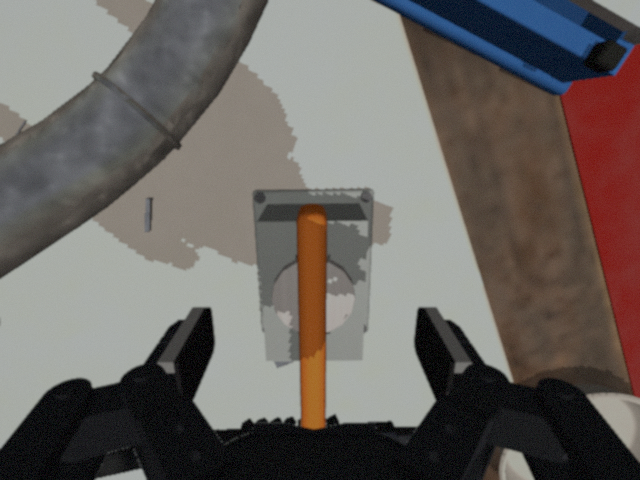

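Call:
{"method": "arm_command", "body": {
  "targets": "-2 -1 10 0 0 0 1;-2 -1 19 0 0 0 1;-2 -1 19 0 0 0 1;-2 -1 19 0 0 0 0;-2 -1 19 0 0 0 0;-2 -1 19 0 0 0 0;-2 -1 19 0 0 0 0;-2 -1 19 0 0 0 0;-2 -1 19 0 0 0 0;-2 -1 19 0 0 0 0",
  "newtons": 50
}}

```text
time: 10.72
tool_pos: [0.5811, -0.1954, 0.0363]
tcp_rot: [-1.767, -2.596, 0.003]
wrist_force: [-4.7, -1.9, 4.2]
width: 0.132
```

Run:
```python
from h import *
st,im,d,T=snap("w10")
for u,v in [(315,250),(315,270),(290,310),(335,310)]: print(u,v,deproj("wrist",(u,v),d[v,u],T).round(4))
print(ray("wrist",(312,165),.088,T))
```

```text
10.7167 [ 0.5811 -0.1954  0.0363] [-1.7671 -2.5957  0.003 ] [-4.7 -1.9  4.2] 0.13209025939588695
315 250 [[ 0.5669 -0.1581  0.0883]]
315 270 [[ 0.5698 -0.1653  0.0879]]
290 310 [[ 0.5684 -0.1888  0.0791]]
335 310 [[ 0.5848 -0.1818  0.08  ]]
[[ 0.55536352 -0.13142377  0.088     ]]
```

View pics/w10.png

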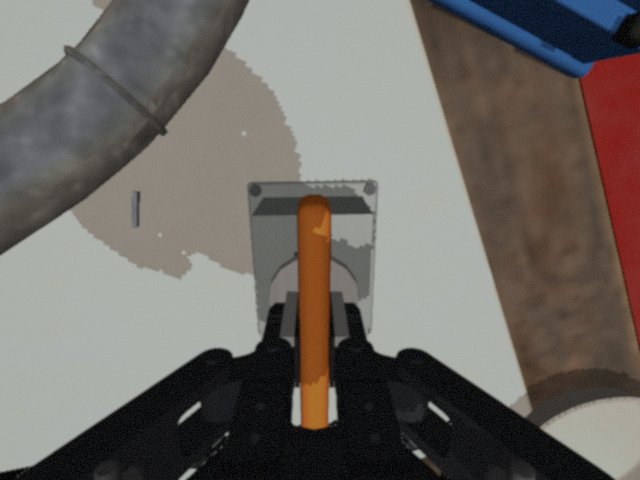

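Call:
{"method": "arm_command", "body": {
  "targets": "0 0 -8 0 0 0 0;0 0 -20 0 0 0 0;0 0 -35 0 0 0 0;0 0 -55 0 0 0 0;0 0 -75 0 0 0 0;0 0 -90 0 0 0 0;0 0 -100 0 0 0 0;0 0 -100 0 0 0 0"
}}

```text
time: 11.43
tool_pos: [0.5844, -0.1954, 0.1396]
tcp_rot: [1.765, 2.592, 0.003]
wrist_force: [1.1, -0.4, -3.6]
width: 0.128
```

Run:
```python
from h import *
st,im,d,T=snap("w11"); print(proj("wrist",st["tool_pos"],T))
Rt=R.from_rotvec(st["tcp_rot"]).as_matrix()
hsv=cv2.cvtColor(im,cv2.COLOR_BGR2HSV); o=cv2.inRange(hsv,(5,150,60),(20,255,255)); n,l,s,c=cv2.connectedComponentsWithStats(o)
for i in range(1,n):
    if s[i,4]>300: print(s[i],c[i])
for v in range(185,300,12):
    u=314;w=deproj("wrist",(u,v),d[v,u],T)[0]; print(v,w.round(4),((w-st["tool_pos"])@Rt*1000).round(1))
```

```text
11.4333 [ 0.5844 -0.1954  0.1396] [1.7651 2.592  0.0026] [ 1.1 -0.4 -3.6] 0.12840263511639488
[[313.88158814 285.18511299]]
[ 298  195   33  235 6874] [313.86441664 309.75603724]
185 [ 0.5527 -0.1166  0.3054] [ 8.430e+01  1.000e-01 -1.661e+02]
197 [ 0.5637 -0.1432  0.1799] [ 56.    0.1 -40.5]
209 [ 0.5643 -0.1448  0.1901] [ 54.2   0.1 -50.7]
221 [ 0.5658 -0.1485  0.1909] [ 50.2   0.1 -51.5]
233 [ 0.5674 -0.1525  0.1908] [ 45.9   0.1 -51.4]
245 [ 0.5689 -0.1564  0.1913] [ 41.7   0.1 -51.9]
257 [ 0.5706 -0.1607  0.191 ] [ 37.1   0.1 -51.6]
269 [ 0.572  -0.1644  0.1925] [ 33.2   0.1 -53. ]
281 [ 0.5739 -0.169   0.1917] [ 28.2   0.1 -52.2]
293 [ 0.5757 -0.1736  0.1916] [ 23.3   0.1 -52. ]
```

View pics/w11.png

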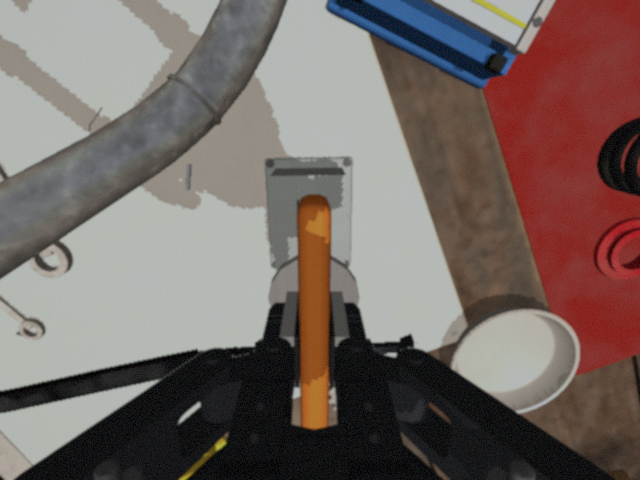

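Run:
```python
from h import *
print(mv((.668,.0857,.14),177.6))
```

```text
(array([230.2, 181.6,  -2.3]), array([ 6.000e-02,  1.900e-01, -6.611e+01]))
```

Call:
{"method": "arm_command", "body": {
  "targets": "25 20 -5 0 0 -6 0;55 43 -5 0 0 -13 0;85 67 -5 0 0 -20 0;115 90 -5 0 0 -27 0;145 114 -5 0 0 -34 0;170 134 -5 0 0 -41 0;195 154 -5 0 0 -48 0;215 170 -5 0 0 -55 0;226 178 -5 0 0 -61 0;230 182 -5 0 0 -66 0"
}}

```text
time: 12.32
tool_pos: [0.6664, 0.089, 0.1386]
tcp_rot: [-0.057, -3.138, -0.001]
wrist_force: [0.1, 0.6, -3.7]
width: 0.128
```

Call:
{"method": "arm_command", "body": {
  "targets": "0 0 0 0 0 0 0;0 0 0 0 0 0 0"
}}

```text
time: 12.48
tool_pos: [0.6661, 0.0861, 0.139]
tcp_rot: [-0.071, -3.138, 0.001]
wrist_force: [0.7, 0.1, -4.1]
width: 0.132
```

Run:
```python
from h import *
st,im,d,T=snap("w12"); print(mv((.6085,.0857,.0447),177.6))
```

```text
12.4833 [0.6661 0.0861 0.139 ] [-7.1200e-02 -3.1376e+00  1.0000e-03] [ 0.7  0.1 -4.1] 0.13154479519300716
(array([57.4, -2.4, 94.8]), array([-0.04, -0.15, -0.25]))
```

View pics/w12.png

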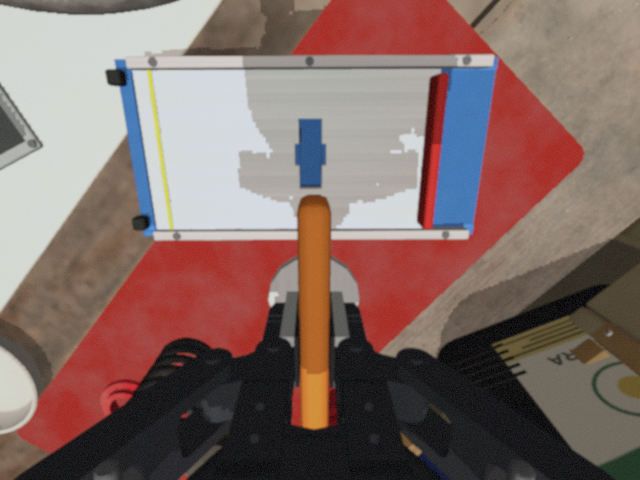

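Run:
```python
from h import *
st=bot.read_state()
im=cv2.imread("pics/w12.png"); z=np.load("pics/w12.npz"); T=z["T"]; d=z["d"]
hsv=cv2.cvtColor(im,cv2.COLOR_BGR2HSV)
m=np.zeros(im.shape[:2],np.uint8); m[110:196,285:340]=cv2.inRange(hsv[110:196,285:340],(95,110,20),(130,255,255))
n,l,s,c=cv2.connectedComponentsWithStats(m); i=1+np.argmax(s[1:,4]); pts=np.argwhere(l==i)[:,::-1].astype(np.float32)
W=ray("wrist",pts,.0535,T); r=cv2.minAreaRect((W[:,:2]*1000).astype(np.float32)); print(s[i],c[i],r)
cs=W[:,:2].mean(0); u,sv,vt=np.linalg.svd(W[:,:2]-cs); print("cent",cs,"yaw",np.degrees(np.arctan2(vt[0,1],vt[0,0])))
Rt=R.from_rotvec(st["tcp_rot"]).as_matrix(); print("tool yaw",np.degrees(np.arctan2(Rt[1,0],Rt[0,0])))
for nm,pt in (("cent",cs),("rect",np.array(r[0])/1000)): print(nm,((np.r_[pt,.0535]-st["tool_pos"])@Rt*1000).round(2))
for v in range(120,190,10):
    row=np.where(l[v]==i)[0]; a=ray("wrist",[(row.min()-.5,v),(row.max()+.5,v)],.0535,T); print(v,((a-st["tool_pos"])@Rt*1000).round(1)[:,:2].tolist())
```

```text
[ 296  120   29   66 1498] [310.17356475 152.36315087] ((607.2244873046875, 85.71247863769531), (19.65655517578125, 44.251583099365234), 87.41986083984375)
cent [0.60669264 0.08588194] yaw -2.7093890865694155
tool yaw 177.35435351239883
cent [59.27 -2.33 85.99]
rect [58.73 -2.48 85.99]
120 [[80.8, -9.5], [80.9, 4.7]]
130 [[74.4, -8.9], [74.4, 4.7]]
140 [[67.8, -9.0], [67.8, 4.8]]
150 [[61.1, -12.5], [61.1, 7.6]]
160 [[54.2, -12.6], [54.3, 7.7]]
170 [[47.3, -9.2], [47.3, 4.2]]
180 [[40.2, -9.3], [40.2, 5.0]]
```

Call:
{"method": "arm_command", "body": {
  "targets": "20 -1 0 0 0 0 0;40 -2 0 0 0 0 0;54 -2.3 0 0 0 0 0;58.3 -2.3 15 0 0 0 0;58.3 -2.3 30 0 0 0 0;58.3 -2.3 45 0 0 0 0;58.3 -2.3 45 0 0 0 0;58.3 -2.3 45 0 0 0 0"
}}

```text
time: 13.2
tool_pos: [0.6074, 0.0851, 0.0946]
tcp_rot: [-0.073, -3.137, 0.001]
wrist_force: [0.2, 0.3, -4.0]
width: 0.129
```

Run:
```python
from h import *
st,im,d,T=snap("w13"); print(mv((.6079,.0859,.0447),177.4))
```

```text
13.2 [0.6074 0.0851 0.0946] [-7.2700e-02 -3.1374e+00  8.0000e-04] [ 0.2  0.3 -4. ] 0.12864487164060545
(array([ 0.8,  0.5, 51.2]), array([-0.01, -0.04, -0.03]))
```

View pics/w13.png

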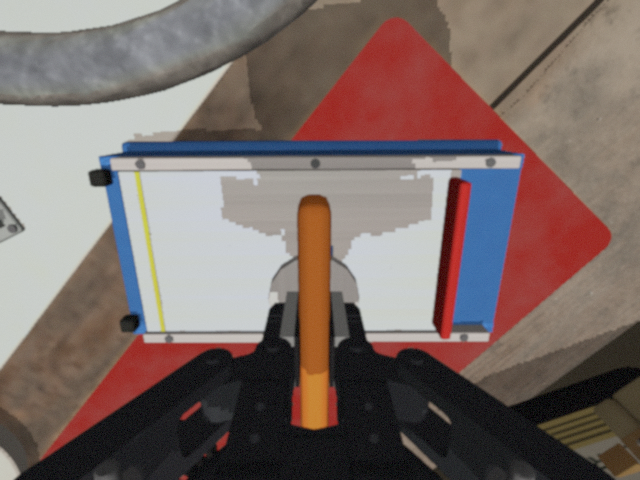

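Call:
{"method": "arm_command", "body": {
  "targets": "0.4 0.3 6 0 0 0 0;0.4 0.3 12 0 0 0 0;0.4 0.3 18 0 0 0 0;0.4 0.3 24 0 0 0 0;0.4 0.3 28 0 0 0 0;0.4 0.3 28 0 0 0 0"
}}

```text
time: 13.75
tool_pos: [0.6074, 0.0864, 0.0663]
tcp_rot: [-0.069, -3.138, 0.001]
wrist_force: [-0.2, -0.4, -4.5]
width: 0.134
```

Call:
{"method": "arm_command", "body": {
  "targets": "0 0 4 0 0 0 0;0 0 8 0 0 0 0;0 0 12 0 0 0 0;0 0 15 0 0 0 0;0 0 15 0 0 0 0"
}}

```text
time: 14.17
tool_pos: [0.6078, 0.0864, 0.0519]
tcp_rot: [-0.069, -3.139, 0.0]
wrist_force: [-0.6, 0.2, -4.4]
width: 0.131
```

Call:
{"method": "arm_command", "body": {
  "targets": "0 0 2 0 0 0 0;0 0 4 0 0 0 0;0 0 6 0 0 0 0;0 0 7 0 0 0 0;0 0 7.5 0 0 0 0;0 0 7.5 0 0 0 0"
}}

```text
time: 14.67
tool_pos: [0.6085, 0.0864, 0.0453]
tcp_rot: [-0.069, -3.141, 0.0]
wrist_force: [-0.8, -0.5, -3.1]
width: 0.13
```

Call:
{"method": "arm_command", "body": {
  "targets": "0 0 1 0 0 0 0;0 0 2 0 0 0 0;0 0 2 0 0 0 0"
}}

```text
time: 14.92
tool_pos: [0.609, 0.0864, 0.0447]
tcp_rot: [0.069, 3.14, -0.0]
wrist_force: [-3.6, -1.6, 3.6]
width: 0.127
```

Run:
```python
from h import *
st,im,d,T=snap("w14")
Rt=R.from_rotvec(st["tcp_rot"]).as_matrix()
for v in range(209,290,20):
    w=deproj("wrist",(314,v),d[v,314],T)[0]; print(v,w.round(4),((w-st["tool_pos"])@Rt*1000).round(1))
```

```text
14.9167 [0.609  0.0864 0.0447] [ 0.0689  3.1403 -0.    ] [-3.6 -1.6  3.6] 0.12720683013359882
209 [0.555  0.0887 0.0948] [ 54.   -0.  -50.1]
229 [0.5614 0.0885 0.0968] [ 47.6  -0.  -52.2]
249 [0.5686 0.0882 0.097 ] [ 40.4  -0.  -52.3]
269 [0.5765 0.0878 0.0961] [ 32.5  -0.  -51.4]
289 [0.5842 0.0875 0.0964] [ 24.7  -0.  -51.7]
```

View pics/w14.png

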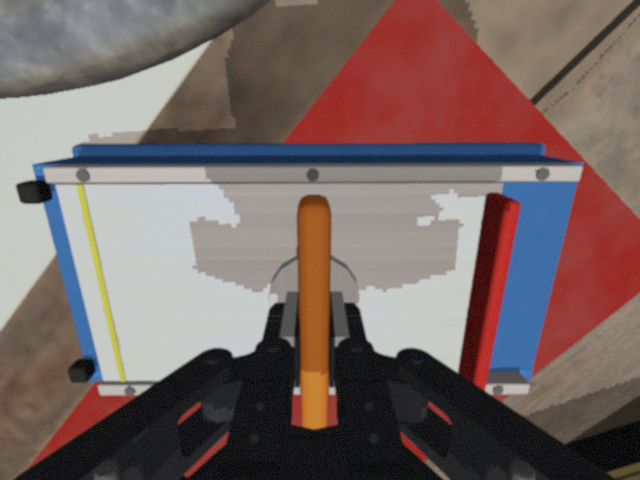

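Call:
{"method": "arm_command", "body": {
  "targets": "0.4 0 0 0 0 3 0;0.5 0 0 0 0 8 0;0.6 0 0 0 0 14 0;0.7 -0.2 0 0 0 20 0;0.8 -0.2 0 0 0 26 0;0.8 -0.3 0 0 0 32 0;0.9 -0.4 0 0 0 38 0;0.9 -0.4 0 0 0 44 0;0.9 -0.4 0 0 0 44 0"
}}

```text
time: 15.72
tool_pos: [0.6086, 0.087, 0.0447]
tcp_rot: [1.244, 2.883, 0.003]
wrist_force: [-1.5, 2.4, 3.3]
width: 0.127
```

Run:
```python
from h import *
st=bot.read_state(); print(st["torque"],st["wrist_force"],st["q"])
```

```text
[0.41617767 0.2580847  0.04879286] [-1.47971254  2.39446185  3.26686598] [ 1.00791070e-01  2.97649963e-01  1.88314826e+00  1.22868386e-03
  9.58600918e-01 -6.56290991e-01]
```

Call:
{"method": "arm_command", "body": {
  "targets": "0 -0.2 0 0 0 6 0;0 -0.3 0 0 0 12 0;0 -0.4 0 0 0 18 0;0 -0.4 0 0 0 24 0;0 -0.5 0 0 0 30 0;0 -0.5 0 0 0 36 0;0 -0.6 0 0 0 42 0;0 -0.6 0 0 0 47 0;0 -0.6 0 0 0 47 0"
}}

```text
time: 16.47
tool_pos: [0.6092, 0.0861, 0.0446]
tcp_rot: [2.286, 2.152, 0.005]
wrist_force: [0.4, 1.7, 3.0]
width: 0.134
```

Run:
```python
from h import *
st=bot.read_state(); print(st["torque"],st["wrist_force"]); Rt=R.from_rotvec(st["tcp_rot"]).as_matrix(); print("tool yaw",np.degrees(np.arctan2(Rt[1,0],Rt[0,0])))
```

```text
[ 0.17543201 -0.25887035 -0.00756502] [0.40799918 1.72086271 3.01078031]
tool yaw 86.52602116123859
```

Call:
{"method": "arm_command", "body": {
  "targets": "0 0 0 0 0 2 0;0 0 0 0 0 4 0;0 0 0 0 0 6 0;0 0 0 0 0 8 0;0 0 0 0 0 8 0"
}}

```text
time: 16.88
tool_pos: [0.6083, 0.0863, 0.0447]
tcp_rot: [2.426, 1.994, 0.003]
wrist_force: [-1.7, 3.5, 5.1]
width: 0.131
```

Run:
```python
from h import *
st=bot.read_state(); print(st["torque"],st["wrist_force"]); Rt=R.from_rotvec(st["tcp_rot"]).as_matrix(); print("tool yaw",np.degrees(np.arctan2(Rt[1,0],Rt[0,0])))
```

```text
[0.47287122 0.23753736 0.96408363] [-1.70551056  3.46921104  5.13086423]
tool yaw 78.83967140602658
```

Call:
{"method": "arm_command", "body": {
  "targets": "0 0 -0.5 0 0 -1.5 0;0 0 -0.8 0 0 -1.5 0;0 0 -0.8 0 0 -1.5 0.3;0 0 -0.8 0 0 -1.5 0.7;0 0 -0.8 0 0 -1.5 1;0 0 -0.8 0 0 -1.5 1;0 0 -0.8 0 0 -1.5 1;0 0 -0.8 0 0 -1.5 1",
  "newtons": 20
}}

```text
time: 17.55
tool_pos: [0.6071, 0.0855, 0.0441]
tcp_rot: [-2.407, -2.019, 0.0]
wrist_force: [0.3, -0.7, 1.0]
width: 0.959
```

Run:
```python
from h import *
st,im,d,T=snap("w15")
```

```text
17.55 [0.6071 0.0855 0.0441] [-2.4069e+00 -2.0189e+00  4.0000e-04] [ 0.3 -0.7  1. ] 0.9590508723070115
```

View pics/w15.png

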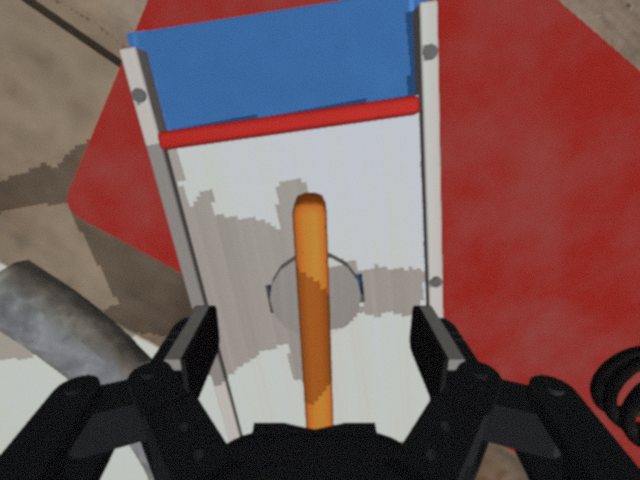

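Call:
{"method": "arm_command", "body": {
  "targets": "0 0 -20 0 0 0 1;0 0 -50 0 0 0 1;0 0 -90 0 0 0 1;0 0 -130 0 0 0 1;0 0 -170 0 0 0 1;0 0 -200 0 0 0 1;0 0 -200 0 0 0 1;0 0 -200 0 0 0 1"
}}

```text
time: 18.27
tool_pos: [0.6092, 0.0858, 0.2479]
tcp_rot: [2.404, 2.017, 0.009]
wrist_force: [-0.1, 0.4, -1.1]
width: 1.001
```

Run:
```python
from h import *
st,im,d,T=snap("w16"); im=im.copy()
hsv=cv2.cvtColor(im,cv2.COLOR_BGR2HSV); o=cv2.inRange(hsv,(5,150,60),(20,255,255)); n,l,s,c=cv2.connectedComponentsWithStats(o)
for i in range(1,n):
    if s[i,4]>300:
        r=cv2.minAreaRect(np.argwhere(l==i)[:,::-1].astype(np.float32)); w=ray("wrist",cv2.boxPoints(r),.0965,T); print(c[i],w.mean(0).round(4),[ (np.linalg.norm(w[b]-w[a]).round(4),np.degrees(np.arctan2(*(w[b]-w[a])[1::-1])).round(1)) for a,b in((0,1),(1,2))], deproj("wrist",c[i],d[int(c[i][1]),int(c[i][0])],T).round(4))
p,d=bot.read_camera("scene"); cv2.imwrite("pics/s16.png",p)
```

```text
18.2667 [0.6092 0.0858 0.2479] [2.404  2.0167 0.0086] [-0.1  0.4 -1.1] 1.0007313097255859
[311.02258905 204.24152911] [0.6084 0.0888 0.0965] [(np.float64(0.0095), np.float64(-7.2)), (np.float64(0.1064), np.float64(-97.0))] [[0.6087 0.0922 0.0958]]
```

View pics/w16.png

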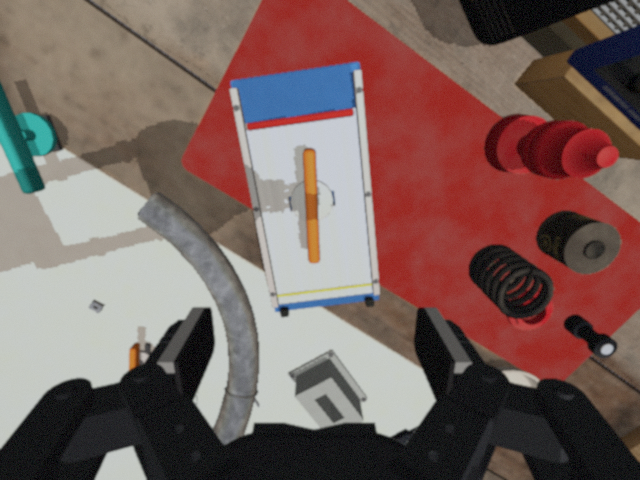

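View pics/s16.png

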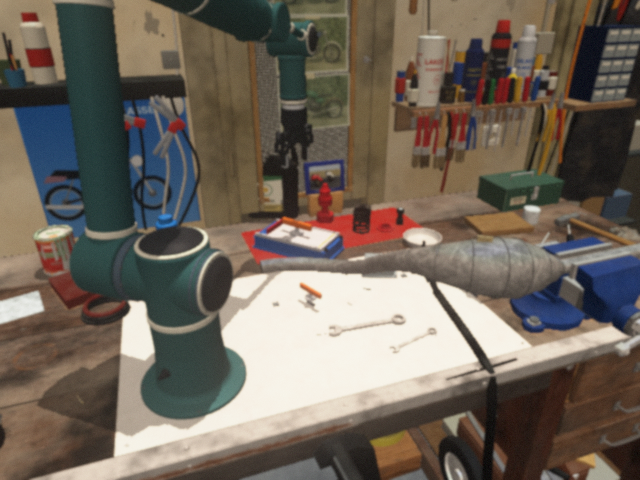

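Call:
{"method": "arm_command", "body": {
  "targets": "0 0 0 0 0 0 1;0 0 0 0 0 0 1"
}}

```text
time: 18.53
tool_pos: [0.606, 0.0855, 0.2418]
tcp_rot: [-2.405, -2.017, 0.005]
wrist_force: [-0.3, -0.1, 0.6]
width: 0.997
```

Run:
```python
from workcell import bot
print(bot.finish_job())
```

```text
the job is handed in; nothing more can be done
None
```

I pushed the cover home, lowered the large orange T-key through the slot until its collar sat on the cover, and turned it clockwise to its stop. Then I let go, lifted clear and handed the job in at about 18.5 s; it reports no verdict.

**Last checks**
- **Cover:** it reached its end stop at about 20 N. The slot centre was then measured at (0.607, 0.086), 86 mm from the lip's outer face against the 85 mm stated.
- **Key seating:** the handle top is at 0.096 m, which puts the collar on the cover.
- **Key position:** the key stands within about 3 mm of the slot centre. That is the handle's outline centre in the last picture; while still gripped the key read nearer 1 mm.
- **Key turn:** the handle lies about 94° across the slot. The stop was felt near 98° as a torque of about 1 N m, and I eased back slightly before opening the gripper.
- **Spring and canister:** the spring still stands. The canister was not touched, but only its top was visible in the last scene picture.

**What disagreed**
- **Finger tips:** the shut finger tips are really about 28 mm short of the reported TCP. Because of this my first two pushes passed over the lip without touching it. Two cameras confirmed the offset, and I allowed for it afterwards.
- **Fixture end edge:** its nest end measured about 10 mm off the stated body length, so I took the lock position from the slot itself.

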